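# Line up the counter stamps by size

### The job

Tidy the permit counter's hand stamps: stand all four upright in a row on the board, one centred on each white mark, in order of size, with the largest next to the red ink pad and the smallest at the other end. Do not push or knock over the mug.

Things in the scene. Friction and masses are not known exactly. Their poses are not given: they have to be found in the camera images.
- stamp1: the smallest of four loose hand stamps, standing upright: a square light-wood block 28 x 28 mm with a red rubber face below (together 18 mm high), and on it a round black upright handle of 24 mm diameter; 55 mm high overall, 55 g give or take a third. Origin: centre of its underside; z along the handle, up when it stands. Only the handle, above 18 mm, is to be gripped.
- stamp2: the second smallest of four loose hand stamps, standing upright: a square light-wood block 38 x 38 mm with a red rubber face below (together 18 mm high), and on it a round black upright handle of 24 mm diameter; 70 mm high overall, 80 g give or take a third. Origin: centre of its underside; z along the handle, up when it stands. Only the handle, above 18 mm, is to be gripped.
- stamp3: the second largest of four loose hand stamps, standing upright: a square light-wood block 48 x 48 mm with a red rubber face below (together 18 mm high), and on it a round black upright handle of 24 mm diameter; 85 mm high overall, 105 g give or take a third. Origin: centre of its underside; z along the handle, up when it stands. Only the handle, above 18 mm, is to be gripped.
- stamp4: the largest of four loose hand stamps, standing upright: a square light-wood block 58 x 58 mm with a red rubber face below (together 18 mm high), and on it a round black upright handle of 24 mm diameter; 100 mm high overall, 130 g give or take a third. Origin: centre of its underside; z along the handle, up when it stands. Only the handle, above 18 mm, is to be gripped.
- mark1: one of the four equal round white marks (62 mm across) in a straight row, 80 mm apart, numbered along the row, on the fixed dark wooden board (90 x 330 x 6 mm; the row runs roughly across in front of the robot, and its middle is the board's middle). Origin: centre of the underside of the mark, 6 mm above the table; its top, where a stamp stands, is 8 mm above the table.
- mark2: one of the four equal round white marks (62 mm across) in a straight row, 80 mm apart, numbered along the row, on the fixed dark wooden board (90 x 330 x 6 mm; the row runs roughly across in front of the robot, and its middle is the board's middle). Origin: centre of the underside of the mark, 6 mm above the table; its top, where a stamp stands, is 8 mm above the table.
- mark3: one of the four equal round white marks (62 mm across) in a straight row, 80 mm apart, numbered along the row, on the fixed dark wooden board (90 x 330 x 6 mm; the row runs roughly across in front of the robot, and its middle is the board's middle). Origin: centre of the underside of the mark, 6 mm above the table; its top, where a stamp stands, is 8 mm above the table.
- mark4: one of the four equal round white marks (62 mm across) in a straight row, 80 mm apart, numbered along the row, on the fixed dark wooden board (90 x 330 x 6 mm; the row runs roughly across in front of the robot, and its middle is the board's middle). Origin: centre of the underside of the mark, 6 mm above the table; its top, where a stamp stands, is 8 mm above the table.
- pad_red: fixed red ink pad in a black tray, 90 x 66 x 15 mm, just beyond one end of the row of marks (a blue pad alike lies beyond the other end; which is at which end changes). Its middle is 95 mm from the nearest mark's middle. Origin: centre of its underside, on the table.
- mug: loose blue mug, empty, 80 mm high, 76 mm across, 300 g, standing among the stamps with its handle towards the robot. Origin: centre of its underside.
There are look-alikes about, which are no part of the job. What is shaped like the stamp2 but blue or purple is not meant.

How it is judged:
By the outcome, as a careful person would: the job done as asked, in the order asked, and still so for the second after the job is handed in, with the robot touching nothing.
It also fails if it takes over 102 s, if anything falls off the work surface, if the arm or the gripper's body presses on something with over 40 N, if the wrist force passes 120 N, or if a joint passes its speed limit or range.

### The arm

A 6-joint arm with a two-finger parallel gripper is mounted at the origin on the work surface. World frame = base frame: x ahead of the robot, y to its left, z up, the work surface at z = 0. Lengths are in mm, angles in degrees, forces in N, time in s.
With the tool pointing down it reaches from about 300 to 850 mm from the base axis. Payload 4.2 kg.
Tool frame: the origin (TCP) lies midway between the tips of the shut fingers; the grasp point (between the pads) lies 19 mm behind it; z points along the fingers, y is the direction in which the jaws open and shut (so a half turn about z gives the same grasp; the last joint's range is limited). The gripper opens to 91 mm and grips with 3 to 60 N. Pads are 32 mm wide; open, the fingers measure 118 mm over their backs; the gripper's body (76 mm by 178 mm) begins 60 mm behind the grasp point.
Start: joints at [-66.119, 18.312, 89.639, -0, 72.044, -1.146], TCP at [243.254, -521.028, 213.976] pointing down, gripper open.
Joint ranges: [-177.97, 177.97], [-48.28, 115.42], [12.27, 149.76], [-77.06, 257.06], [2.81, 150.46], [-146.56, 146.56]. Speed limits (degrees/s): [147.25, 147.25, 180, 180, 180, 180].

### API

Orientations are given as [roll, pitch, yaw] about the fixed x, y, z axes, in that order (R = Rz(yaw) Ry(pitch) Rx(roll)).
In Python, from workcell import env gives the robot as it stands.
- The arm moves only by the shell command python3 -m jog 'ROWS' [FORCE]. ROWS is JSON, a list of rows, each an object of numbers: "dx", "dy", "dz": the shift along the world's x, y, z in m; "wx", "wy", "wz": the turn, a rotation vector about the world's x, y, z in rad; "grip": the gripper's target within -1 to 1 (shut at 1, half-way at 0, fully open at -1). In form: [{"dx": .., "dy": .., "dz": .., "wx": .., "wy": .., "wz": .., "grip": ..}, ...]. A call has 1 to 10 rows; each row shifts and turns the commanded pose from where the row before left it; what a row does not reach is not made up. A row lasts 1/10 s, in which the tool goes at most 50 mm and 8.59 degrees, less where a joint would pass 70% of its speed; a pose out of reach is approached as far as the arm can. A call with a gripper value outside its range is refused whole. The fingers move at their own pace and stop on an object; FORCE is the grip in N (left out, the last holds). Time passes only in rows, so rows that do not move let the fingers close. It gives the time, the measured TCP pose, the force and the opening at its end, in the units of the state.
- env.state(): the state, without advancing time (a new reading comes with each control period).
- env.grab_frame(name): name is "scene" or "top"; returns the picture (420x560x3 uint8, red, green, blue); there is no depth.
- env.get_calibration(name): a dict with "fx", "fy", "cx", "cy" (pixels), "R" (3x3) and "t" (3): a world point X has camera coordinates R X + t. Camera axes: x right, y down, z forward; pixel columns grow to the right and rows downward; lengths in mm; the calibration is good to about 2 mm. A picture is of the moment at which its call begins. get_calibration takes no time and is no camera call.
- env.job_done(): hands the job in, once; it reports no verdict.
The state is a dict: "time_s": time; "qpos": joint angles; "qvel": joint speeds; "effort": joint torques, N m; "ee_pos": TCP position; "ee_rot": TCP orientation; "force": force on the tool from outside, world axes, zero at the start; "torque": the same for the moment, N m; "gripper_width": finger opening in mm.
Only numpy, scipy, OpenCV 4.12 (cv2) and the standard library are available. Lean on these libraries where they do the work, as an engineer would, in place of code of your own. Each camera call takes 0.05 s, during which the arm holds its last target. There are 200 camera calls.

## Working session

There is one attempt and no reset: what is moved stays moved. The work goes in short steps, Python scripts to look and compute and a shell command to move; the robot and the scene stay as the last step left them, time stands still between calls to the robot, and variables do not carry over. Pictures are saved under pics/ and viewed, about 12 in all and at most 16, crops included, and the job is handed in when it is done.

```bash
mkdir -p pics; ls
python3 - <<'E'
from workcell import env
import cv2
for n in("scene","top"):
    cv2.imwrite(f"pics/{n}0.png",env.grab_frame(n)[:,:,::-1]); c=env.get_calibration(n); print(n,c)
s=env.state();print(s['ee_pos'],s['ee_rot'],s['gripper_width'],s['time_s'])
E
```

```text
pics
scene {'fx': 427.81141007977897, 'fy': 427.81141007977897, 'cx': 279.6294005380876, 'cy': 217.89120767291982, 'R': array([[-0.7043132 ,  0.70986852,  0.00544037],
       [ 0.58997354,  0.58958432, -0.55165347],
       [-0.394809  , -0.38532715, -0.83405566]]), 't': array([ 365.69313638, -267.95258662, 1014.88213654])}
top {'fx': 458.3098625431489, 'fy': 458.3098625431489, 'cx': 280.23023900622513, 'cy': 213.7788144400581, 'R': array([[ 0.01017938, -0.99993717, -0.00469361],
       [-0.99190112, -0.00950306, -0.12665643],
       [ 0.12660387,  0.00594488, -0.99193554]]), 't': array([-36.28499371, 512.05090061, 849.10963011])}
[ 243.06371731 -520.58516778  213.20433587] [-1.79907368e+02 -5.50932886e-04  2.50264654e+01] 91.29677994907712 0.1
```

View pics/top0.png

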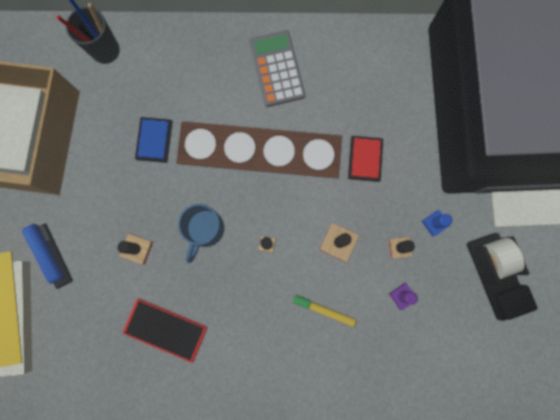

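View pics/scene0.png

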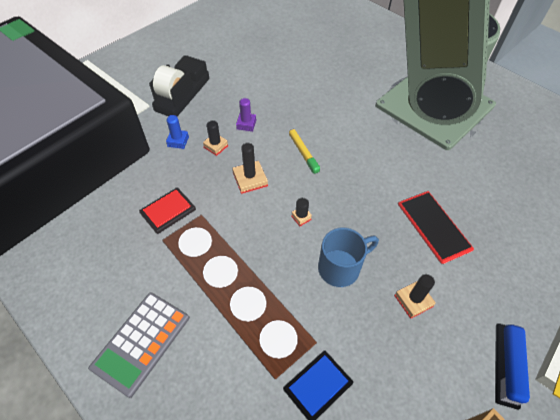

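The top view shows four wood stamps, at about (135,248), (267,244), (340,242) and (402,247). The look-alikes are blue at (437,222) and purple at (404,296). The red pad is at the right (366,158), and the mug is at (202,226). Next I'll measure everything.

```bash
cat > h.py <<'E'
from workcell import env
import cv2, numpy as np
def ray(n,uv):
    c=env.get_calibration(n); R=np.array(c['R']);t=np.array(c['t'])
    d=np.stack([(uv[:,0]-c['cx'])/c['fx'],(uv[:,1]-c['cy'])/c['fy'],np.ones(len(uv))],1)@R
    return -R.T@t,d
def cast(n,uv,z):
    o,d=ray(n,np.asarray(uv,float).reshape(-1,2)); return o+d*((z-o[2])/d[:,2])[:,None]
def proj(n,X):
    c=env.get_calibration(n); p=np.array(c['R'])@np.asarray(X,float)+c['t']
    return np.array([c['fx']*p[0]/p[2]+c['cx'],c['fy']*p[1]/p[2]+c['cy']])
def blobs(m,lo,hi):
    cs,_=cv2.findContours(m.astype(np.uint8),cv2.RETR_EXTERNAL,cv2.CHAIN_APPROX_NONE)
    return [c for c in cs if lo<cv2.contourArea(c)<hi]
def rect(n,c,z):
    p=cast(n,c,z)[:,:2].astype(np.float32); return cv2.minAreaRect(p)
E
cat > m.py <<'E'
from h import *
import sys
tag=sys.argv[1]
for n in("top","scene"):
    im=env.grab_frame(n); cv2.imwrite(f"pics/{n}{tag}.png",im[:,:,::-1])
    hsv=cv2.cvtColor(im,cv2.COLOR_RGB2HSV); H,S,V=[hsv[...,i].astype(int) for i in range(3)]
    print(n)
    for c in blobs((S<35)&(V>175),300,1800):
        r=rect(n,c,8); 
        if max(r[1])<75: print(" mark",np.round(cv2.minAreaRect(c)[0]),np.round(r[0],1),np.round(r[1],1))
    for nm,m in(("red",((H<6)|(H>174))&(S>170)&(V>110)),("blue",(H>105)&(H<118)&(S>190))):
        for c in blobs(m,350,3000):
            r=rect(n,c,15); print(" ",nm,np.round(cv2.minAreaRect(c)[0]),np.round(r[0],1),np.round(r[1],1))
    for c in blobs((H>8)&(H<22)&(S>60)&(V>150),60,1500):
        r=rect(n,c,18); print(" wood",np.round(cv2.minAreaRect(c)[0]),np.round(r[0],1),np.round(r[1],1),round(r[2],1))
    for c in blobs((V<55),60,700):
        print(" dark",np.round(cv2.minAreaRect(c)[0]),cv2.contourArea(c))
E
python3 m.py 1
python3 - <<'E'
import cv2
im=cv2.imread('pics/top1.png')
a=cv2.resize(im[195:290,100:300],None,fx=4,fy=4,interpolation=cv2.INTER_CUBIC);b=cv2.resize(im[195:270,300:500],None,fx=4,fy=4,interpolation=cv2.INTER_CUBIC)
import numpy as np;cv2.imwrite('pics/crop1.png',np.vstack([a,b])[:600])
E
```

```text
top
 mark [318. 154.] [ 637.5 -105.8] [54.5 55.1]
 mark [279. 150.] [644.  -26.3] [55.1 54.8]
 mark [240. 147.] [650.5  52.5] [53.8 54.6]
 mark [200. 144.] [657.1 133.4] [56.2 54.6]
 wood [400. 247.] [ 450.9 -263.4] [35.7 35.2] 6.3
 wood [135. 249.] [443.2 250.2] [45.  45.4] 72.4
 wood [339. 242.] [ 460.1 -145.2] [57.  56.8] 64.6
 wood [ 14. 178.] [580.7 496.4] [59.8 14. ] 84.6
 dark [129. 248.] 87.0
 dark [405. 247.] 96.0
 dark [103.  47.] 628.0
 dark [82. 27.] 244.0
 dark [92. 20.] 91.0
scene
 mark [278. 339.] [659.3 134.9] [62.2 60.3]
 mark [248. 304.] [653.3  55.8] [61.5 59.8]
 mark [220. 272.] [646.2 -23.7] [61.2 60.9]
 mark [195. 241.] [ 639.  -103.6] [61.7 60.6]
  red [166. 208.] [ 631.7 -197.4] [53.8 75.9]
  blue [318. 385.] [667.1 229.6] [52.5 76.6]
  blue [516. 364.] [423.8 426.9] [119.3  32. ]
 wood [493. 419.] [518.9 437.7] [14.8 30.6] 44.8
 wood [145. 359.] [830.2  12.9] [13.5 15.1] 14.4
 wood [153. 348.] [810.6   7.9] [13.5 15.3] 14.0
 wood [162. 337.] [791.4   3.1] [13.8 15.2] 13.2
 wood [169. 326.] [771.9  -2. ] [13.7 15.1] 14.7
 wood [416. 297.] [446.3 253.3] [49.2 46.8] 71.4
 wood [302. 214.] [459.2   0.8] [33.1 29.2] 74.2
 wood [250. 175.] [ 464.4 -139.5] [66.8 57.7] 65.0
 wood [216. 142.] [ 453.8 -258.4] [40.5 46.8] 1.5
 dark [501. 367.] 542.0
 dark [421. 288.] 353.0
 dark [302. 208.] 153.5
 dark [248. 160.] 286.0
 dark [213. 132.] 182.5
 dark [492.  26.] 88.0
```

View pics/crop1.png

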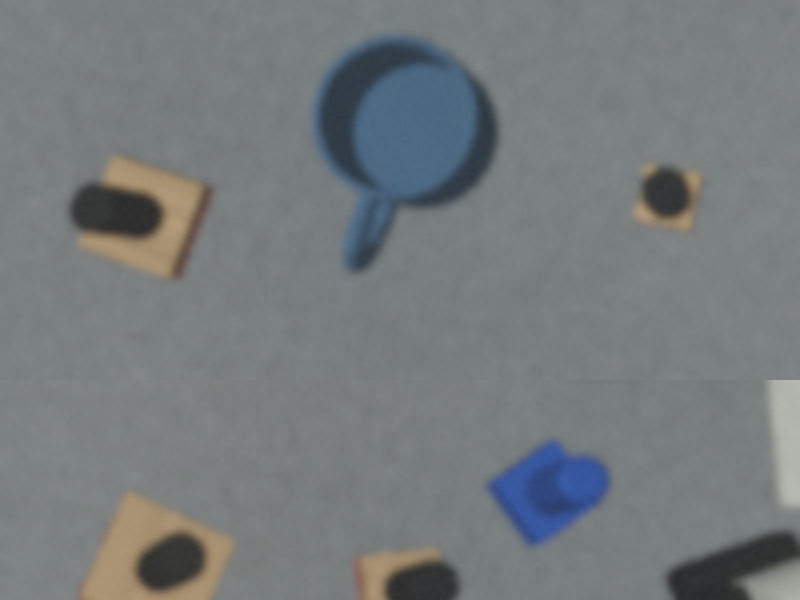

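The crop shows block sizes of about 36, 45 and 57 mm, so these are stamp2 at (400,247), stamp3 at (135,249) and stamp4 at (339,242). The tiny one at (267,244) is stamp1. The blue and purple ones are excluded by colour. The red pad is at the −y end. I'll check the stamp axes against the handle centroids in both views.

```bash
python3 - <<'E'
from h import *
print(cast("top",[[267,243.75]],18), cast("top",[[202,226]],80))
S={4:(460.1,-145.2,100),3:(443.2,250.2,85),2:(450.9,-263.4,70),1:(*cast("top",[[267,243.75]],18)[0,:2],55)}
for n in("top","scene"):
    V=cv2.imread(f"pics/{n}1.png").max(2)
    for k,(x,y,h) in S.items():
        a=proj(n,(x,y,(18+h)/2)); u,v=a.astype(int); 
        cs=blobs(V[v-30:v+30,u-30:u+30]<75,40,900)
        for c in cs:
            m=cv2.moments(c); p=np.array([m['m10']/m['m00']+u-30,m['m01']/m['m00']+v-30])
            print(n,k,a.round(1),p.round(1),"axis there:",cast(n,p,(18+h)/2)[0,:2].round(1),"at", (round(x,1),round(y,1)))
E
python3 -m jog '[{"dx":0.02,"dy":0.045,"grip":-1},{"dx":0.02,"dy":0.045},{"dx":0.02,"dy":0.045},{"dx":0.02,"dy":0.045},{"dx":0.02,"dy":0.045},{"dx":0.03,"dy":0.045},{"dx":0.03,"dy":0.045},{"dx":0.03,"dy":0.035},{"dx":0.028,"dy":0.027},{}]' 20
```

```text
[[455.38910009  -6.07478748  18.        ]] [[482.60695054 110.19189572  80.        ]]
top 4 [341.5 240.6] [342.3 240.2] axis there: [ 460.7 -146.7] at (460.1, -145.2)
top 3 [129.1 247.8] [128.3 247.5] axis there: [443.8 251.8] at (443.2, 250.2)
top 2 [403.5 246.6] [405.3 246.3] axis there: [ 451.5 -266.8] at (450.9, -263.4)
top 1 [266.7 243.1] [266.1 242.9] axis there: [455.9  -5. ] at (np.float64(455.4), np.float64(-6.1))
scene 4 [248.5 159.5] [248.3 159.7] axis there: [ 460.9 -145.1] at (460.1, -145.2)
scene 3 [421.  286.7] [421.6 288.2] axis there: [444.7 252.4] at (443.2, 250.2)
scene 2 [213.9 131.8] [213.2 132.2] axis there: [ 452.7 -263.5] at (450.9, -263.4)
scene 1 [301.3 205.7] [301.8 207.5] axis there: [457.8  -2.6] at (np.float64(455.4), np.float64(-6.1))invalid input
```

```bash
python3 -m jog '[{"dx":0.022,"dy":0.04,"dz":0,"wx":0,"wy":0,"wz":0,"grip":-1},{"dx":0.022,"dy":0.04,"dz":0,"wx":0,"wy":0,"wz":0,"grip":-1},{"dx":0.022,"dy":0.04,"dz":0,"wx":0,"wy":0,"wz":0,"grip":-1},{"dx":0.022,"dy":0.04,"dz":0,"wx":0,"wy":0,"wz":0,"grip":-1},{"dx":0.022,"dy":0.04,"dz":0,"wx":0,"wy":0,"wz":0,"grip":-1},{"dx":0.022,"dy":0.04,"dz":0,"wx":0,"wy":0,"wz":0,"grip":-1},{"dx":0.022,"dy":0.04,"dz":0,"wx":0,"wy":0,"wz":0,"grip":-1},{"dx":0.022,"dy":0.04,"dz":0,"wx":0,"wy":0,"wz":0,"grip":-1},{"dx":0.022,"dy":0.04,"dz":0,"wx":0,"wy":0,"wz":0,"grip":-1},{"dx":0.02,"dy":0.015,"dz":0,"wx":0,"wy":0,"wz":0,"grip":-1}]' 20; python3 -m jog '[{"grip":-1}]'
```

```text
time_s: 1.2
ee_pos: [461.6, -142.8, 214.0]
ee_rot: [-179.9, -0.0, 25.2]
force: [0.7, -1.1, -0.1]
gripper_width: 91.0invalid input
```

```bash
python3 -m jog '[{"dx":-0.001,"dy":-0.003,"dz":-0.04,"wx":0,"wy":0,"wz":0,"grip":-1},{"dx":0,"dy":0,"dz":-0.04,"wx":0,"wy":0,"wz":0,"grip":-1},{"dx":0,"dy":0,"dz":-0.04,"wx":0,"wy":0,"wz":0,"grip":-1},{"dx":0,"dy":0,"dz":-0.03,"wx":0,"wy":0,"wz":0,"grip":-1},{"dx":0,"dy":0,"dz":-0.018,"wx":0,"wy":0,"wz":0,"grip":-1},{"dx":0,"dy":0,"dz":0,"wx":0,"wy":0,"wz":0,"grip":-1}]' 20
python3 -m jog '[{"dx":0,"dy":0,"dz":0,"wx":0,"wy":0,"wz":0,"grip":1},{"dx":0,"dy":0,"dz":0,"wx":0,"wy":0,"wz":0,"grip":1},{"dx":0,"dy":0,"dz":0,"wx":0,"wy":0,"wz":0,"grip":1},{"dx":0,"dy":0,"dz":0,"wx":0,"wy":0,"wz":0,"grip":1},{"dx":0,"dy":0,"dz":0,"wx":0,"wy":0,"wz":0,"grip":1},{"dx":0,"dy":0,"dz":0,"wx":0,"wy":0,"wz":0,"grip":1},{"dx":0,"dy":0,"dz":0,"wx":0,"wy":0,"wz":0,"grip":1},{"dx":0,"dy":0,"dz":0,"wx":0,"wy":0,"wz":0,"grip":1},{"dx":0,"dy":0,"dz":0,"wx":0,"wy":0,"wz":0,"grip":1},{"dx":0,"dy":0,"dz":0,"wx":0,"wy":0,"wz":0,"grip":1}]' 20
```

```text
time_s: 1.8
ee_pos: [458.2, -148.3, 43.6]
ee_rot: [-179.8, 0.3, 25.0]
force: [0.5, -0.6, 0.3]
gripper_width: 91.5
time_s: 2.8
ee_pos: [460.1, -148.9, 45.9]
ee_rot: [-180.0, 0.0, 25.0]
force: [-0.8, -0.1, 0.1]
gripper_width: 23.2
```

```bash
python3 -m jog '[{"dx":0,"dy":0,"dz":0.03,"wx":0,"wy":0,"wz":0,"grip":1},{"dx":0,"dy":0,"dz":0.03,"wx":0,"wy":0,"wz":0,"grip":1},{"dx":0.025,"dy":0.006,"dz":0,"wx":0,"wy":0,"wz":0.09,"grip":1},{"dx":0.035,"dy":0.009,"dz":0,"wx":0,"wy":0,"wz":0.09,"grip":1},{"dx":0.035,"dy":0.009,"dz":0,"wx":0,"wy":0,"wz":0.09,"grip":1},{"dx":0.035,"dy":0.009,"dz":0,"wx":0,"wy":0,"wz":0.09,"grip":1},{"dx":0.03,"dy":0.006,"dz":0,"wx":0,"wy":0,"wz":0,"grip":1},{"dx":0.017,"dy":0.004,"dz":0,"wx":0,"wy":0,"wz":0,"grip":1},{"dx":0,"dy":0,"dz":0,"wx":0,"wy":0,"wz":0,"grip":1},{"dx":0,"dy":0,"dz":0,"wx":0,"wy":0,"wz":0,"grip":1}]' 20
python3 - <<'E'
from h import *
cv2.imwrite("pics/a.png",env.grab_frame("scene")[:,:,::-1]); s=env.state(); print(s['ee_pos'],s['ee_rot'],s['force'],s['gripper_width'])
E
```

```text
time_s: 3.8
ee_pos: [636.3, -105.9, 105.0]
ee_rot: [-179.9, 0.1, 45.7]
force: [-1.5, -0.4, -1.0]
gripper_width: 23.9
[ 635.94571567 -106.12729378  105.31174096] [-1.79904718e+02  8.82664631e-02  4.56523079e+01] [-0.31057717  0.08818159 -1.17578415] 23.596874554468744
```

View pics/a.png

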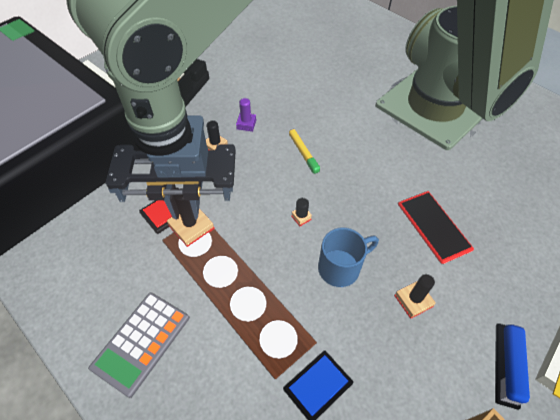

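The scene picture shows stamp4 held upright over the mark nearest the red pad, at about (195,241). Now I'll lower it and release.

```bash
python3 -m jog '[{"dx":0,"dy":0,"dz":-0.02,"wx":0,"wy":0,"wz":0,"grip":1},{"dx":0,"dy":0,"dz":-0.02,"wx":0,"wy":0,"wz":0,"grip":1},{"dx":0,"dy":0,"dz":-0.007,"wx":0,"wy":0,"wz":0,"grip":1},{"dx":0,"dy":0,"dz":-0.0045,"wx":0,"wy":0,"wz":0,"grip":1},{"dx":0,"dy":0,"dz":0,"wx":0,"wy":0,"wz":0,"grip":1},{"dx":0,"dy":0,"dz":0,"wx":0,"wy":0,"wz":0,"grip":1}]'
python3 -m jog '[{"dx":0,"dy":0,"dz":0,"wx":0,"wy":0,"wz":0,"grip":0},{"dx":0,"dy":0,"dz":0,"wx":0,"wy":0,"wz":0,"grip":0},{"dx":0,"dy":0,"dz":0,"wx":0,"wy":0,"wz":0,"grip":0},{"dx":0,"dy":0,"dz":0,"wx":0,"wy":0,"wz":0,"grip":0},{"dx":0,"dy":0,"dz":0,"wx":0,"wy":0,"wz":0,"grip":0},{"dx":0,"dy":0,"dz":0.03,"wx":0,"wy":0,"wz":0,"grip":0},{"dx":0,"dy":0,"dz":0.04,"wx":0,"wy":0,"wz":0,"grip":0},{"dx":0,"dy":0,"dz":0.04,"wx":0,"wy":0,"wz":0,"grip":0},{"dx":0,"dy":0,"dz":0.04,"wx":0,"wy":0,"wz":0,"grip":0},{"dx":0,"dy":0,"dz":0,"wx":0,"wy":0,"wz":0,"grip":0}]'
```

```text
time_s: 4.45
ee_pos: [637.7, -106.2, 55.4]
ee_rot: [179.9, -0.1, 45.6]
force: [0.9, -0.0, -0.2]
gripper_width: 23.4
time_s: 5.45
ee_pos: [640.6, -106.6, 211.5]
ee_rot: [179.4, -0.4, 45.7]
force: [0.3, -0.4, -0.7]
gripper_width: 45.6
```

```bash
python3 -m jog '[{"dx":-0.0235,"dy":-0.02,"dz":0,"wx":0,"wy":0,"wz":-0.1,"grip":0},{"dx":-0.0235,"dy":-0.02,"dz":0,"wx":0,"wy":0,"wz":-0.1,"grip":0},{"dx":-0.0235,"dy":-0.02,"dz":0,"wx":0,"wy":0,"wz":-0.1,"grip":0},{"dx":-0.0235,"dy":-0.02,"dz":0,"wx":0,"wy":0,"wz":-0.1,"grip":0},{"dx":-0.0235,"dy":-0.02,"dz":0,"wx":0,"wy":0,"wz":-0.1,"grip":0},{"dx":-0.0235,"dy":-0.02,"dz":0,"wx":0,"wy":0,"wz":-0.1,"grip":0},{"dx":-0.0235,"dy":-0.02,"dz":0,"wx":0,"wy":0,"wz":-0.1,"grip":0},{"dx":-0.0206,"dy":-0.019,"dz":0,"wx":0,"wy":0,"wz":0,"grip":0},{"dx":0,"dy":0,"dz":0,"wx":0,"wy":0,"wz":0,"grip":0},{"dx":0,"dy":0,"dz":0,"wx":0,"wy":0,"wz":0,"grip":0}]'
python3 m.py 2 | grep -v dark
python3 - <<'E'
import cv2,numpy as np
a=cv2.imread('pics/top2.png')[110:310,260:460];b=cv2.imread('pics/scene2.png')[100:300,120:320]
cv2.imwrite('pics/c2.png',cv2.resize(np.hstack([a,b]),None,fx=2,fy=2,interpolation=cv2.INTER_CUBIC))
E
```

```text
time_s: 6.45
ee_pos: [452.0, -265.0, 204.2]
ee_rot: [-180.0, -0.0, 5.5]
force: [0.9, -0.4, -0.8]
gripper_width: 45.8
top
 mark [278. 150.] [644.  -26.3] [55.8 54.4]
 mark [239. 148.] [649.5  53.4] [56.  56.5]
 mark [200. 144.] [657.1 132.4] [56.  56.7]
 wood [135. 249.] [443.4 249.9] [45.3 46. ] 72.5
 wood [ 14. 178.] [580.4 496.3] [60.3 15.3] 83.8
 wood [318. 151.] [ 640.2 -105.1] [57.4 56.4] 85.9
scene
 mark [278. 339.] [659.2 135.1] [62.4 59. ]
 mark [248. 304.] [653.3  55.8] [61.5 59.8]
 mark [220. 272.] [646.2 -23.7] [61.2 60.9]
  red [166. 208.] [ 631.7 -197.4] [53.8 75.9]
  blue [318. 385.] [667.1 229.7] [52.6 76.6]
  blue [516. 364.] [423.8 426.9] [119.3  32. ]
 wood [493. 419.] [518.9 437.7] [14.8 30.6] 44.8
 wood [145. 359.] [830.1  12.7] [13.8 14.8] 14.7
 wood [153. 347.] [810.6   7.9] [13.5 15.3] 14.0
 wood [162. 337.] [791.3   3.2] [13.8 15.1] 13.2
 wood [169. 326.] [772.   -2.2] [13.5 14.8] 14.1
 wood [416. 297.] [446.4 253.6] [49.9 46.7] 71.6
 wood [194. 238.] [ 638.4 -104.2] [65.3 59.8] 85.3
 wood [302. 214.] [459.2   0.8] [33.1 29.2] 74.2
 wood [216. 142.] [ 453.8 -258.4] [40.5 46.8] 1.5
```

View pics/c2.png

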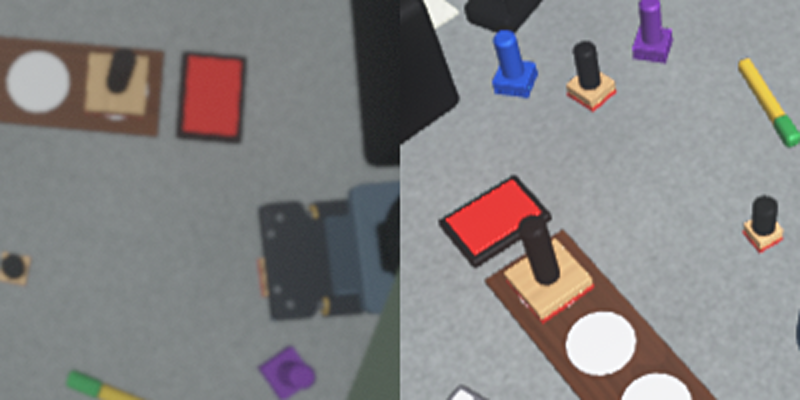

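Stamp4 stands upright on the mark by the red pad (crop about (117,85)), within about 2 mm of centre. Stamp2 stands between the blue and purple look-alikes, under the open jaws. I'll grasp stamp2 next.

```bash
python3 -m jog '[{"dx":0,"dy":0,"dz":-0.04,"wx":0,"wy":0,"wz":0,"grip":0},{"dx":0,"dy":0,"dz":-0.04,"wx":0,"wy":0,"wz":0,"grip":0},{"dx":0,"dy":0,"dz":-0.04,"wx":0,"wy":0,"wz":0,"grip":0},{"dx":0,"dy":0,"dz":-0.03,"wx":0,"wy":0,"wz":0,"grip":0},{"dx":0,"dy":0,"dz":-0.018,"wx":0,"wy":0,"wz":0,"grip":0},{"dx":0,"dy":0,"dz":-0.0075,"wx":0,"wy":0,"wz":0,"grip":0},{"dx":0,"dy":0,"dz":0,"wx":0,"wy":0,"wz":0,"grip":0},{"dx":0,"dy":0,"dz":0,"wx":0,"wy":0,"wz":0,"grip":0}]'
python3 -m jog '[{"dx":0,"dy":0,"dz":0,"wx":0,"wy":0,"wz":0,"grip":1},{"dx":0,"dy":0,"dz":0,"wx":0,"wy":0,"wz":0,"grip":1},{"dx":0,"dy":0,"dz":0,"wx":0,"wy":0,"wz":0,"grip":1},{"dx":0,"dy":0,"dz":0,"wx":0,"wy":0,"wz":0,"grip":1},{"dx":0,"dy":0,"dz":0,"wx":0,"wy":0,"wz":0,"grip":1},{"dx":0,"dy":0,"dz":0,"wx":0,"wy":0,"wz":0,"grip":1},{"dx":0,"dy":0,"dz":0,"wx":0,"wy":0,"wz":0,"grip":1}]' 20
```

```text
time_s: 7.35
ee_pos: [453.3, -265.1, 29.8]
ee_rot: [179.9, -0.1, 5.6]
force: [-0.4, -1.0, 0.8]
gripper_width: 45.5
time_s: 8.05
ee_pos: [452.5, -265.3, 29.6]
ee_rot: [180.0, -0.1, 5.5]
force: [-0.3, -0.4, 5.2]
gripper_width: 23.4
```

```bash
python3 -m jog '[{"dx":0,"dy":0,"dz":0.04,"wx":0,"wy":0,"wz":0,"grip":1},{"dx":0,"dy":0,"dz":0.04,"wx":0,"wy":0,"wz":0,"grip":1},{"dx":0,"dy":0,"dz":0.04,"wx":0,"wy":0,"wz":0,"grip":1},{"dx":0.01,"dy":0.015,"dz":0,"wx":0,"wy":0,"wz":0,"grip":1},{"dx":0.02,"dy":0.03,"dz":0,"wx":0,"wy":0,"wz":0,"grip":1},{"dx":0.02,"dy":0.035,"dz":0,"wx":0,"wy":0,"wz":-0.064,"grip":1},{"dx":0.025,"dy":0.04,"dz":0,"wx":0,"wy":0,"wz":-0.064,"grip":1},{"dx":0.025,"dy":0.04,"dz":0,"wx":0,"wy":0,"wz":-0.064,"grip":1},{"dx":0.025,"dy":0.04,"dz":0,"wx":0,"wy":0,"wz":0,"grip":1},{"dx":0.025,"dy":0.04,"dz":0,"wx":0,"wy":0,"wz":0,"grip":1}]'
python3 -m jog '[{"dx":0.025,"dy":0.04,"dz":0,"wx":0,"wy":0,"wz":0,"grip":1},{"dx":0.015,"dy":0.025,"dz":0,"wx":0,"wy":0,"wz":0,"grip":1},{"dx":0.0095,"dy":0.014,"dz":0,"wx":0,"wy":0,"wz":0,"grip":1},{"dx":0,"dy":0,"dz":0,"wx":0,"wy":0,"wz":0,"grip":1},{"dx":0,"dy":0,"dz":0,"wx":0,"wy":0,"wz":0,"grip":1}]'
```

```text
time_s: 9.05
ee_pos: [602.5, -23.3, 148.3]
ee_rot: [180.0, 0.1, -5.5]
force: [0.4, -0.5, -0.6]
gripper_width: 23.5
time_s: 9.55
ee_pos: [650.8, 52.9, 148.4]
ee_rot: [179.9, 0.1, -5.5]
force: [0.2, -0.4, -1.7]
gripper_width: 23.5
```

```bash
python3 -m jog '[{"dx":0,"dy":0,"dz":-0.03,"wx":0,"wy":0,"wz":0,"grip":1},{"dx":0,"dy":0,"dz":-0.03,"wx":0,"wy":0,"wz":0,"grip":1},{"dx":0,"dy":0,"dz":-0.03,"wx":0,"wy":0,"wz":0,"grip":1},{"dx":0,"dy":0,"dz":-0.015,"wx":0,"wy":0,"wz":0,"grip":1},{"dx":0,"dy":0,"dz":-0.0065,"wx":0,"wy":0,"wz":0,"grip":1},{"dx":0,"dy":0,"dz":0,"wx":0,"wy":0,"wz":0,"grip":1},{"dx":0,"dy":0,"dz":0,"wx":0,"wy":0,"wz":0,"grip":1}]'
python3 -m jog '[{"dx":0,"dy":0,"dz":0,"wx":0,"wy":0,"wz":0,"grip":0},{"dx":0,"dy":0,"dz":0,"wx":0,"wy":0,"wz":0,"grip":0},{"dx":0,"dy":0,"dz":0,"wx":0,"wy":0,"wz":0,"grip":0},{"dx":0,"dy":0,"dz":0,"wx":0,"wy":0,"wz":0,"grip":0},{"dx":0,"dy":0,"dz":0,"wx":0,"wy":0,"wz":0,"grip":0},{"dx":0,"dy":0,"dz":0.03,"wx":0,"wy":0,"wz":0,"grip":0},{"dx":0,"dy":0,"dz":0.04,"wx":0,"wy":0,"wz":0,"grip":0},{"dx":0,"dy":0,"dz":0.04,"wx":0,"wy":0,"wz":0,"grip":0},{"dx":0,"dy":0,"dz":0.04,"wx":0,"wy":0,"wz":0,"grip":0},{"dx":0,"dy":0,"dz":0,"wx":0,"wy":0,"wz":0,"grip":0}]'
```

```text
time_s: 10.25
ee_pos: [651.7, 52.6, 38.4]
ee_rot: [180.0, -0.1, -5.5]
force: [0.2, 0.2, -0.9]
gripper_width: 23.5
time_s: 11.25
ee_pos: [655.2, 54.3, 194.5]
ee_rot: [-179.9, -0.8, -5.4]
force: [0.5, 0.8, -0.4]
gripper_width: 45.9
```

```bash
python3 -m jog '[{"dx":-0.015,"dy":0.015,"dz":0,"wx":0,"wy":0,"wz":-0.07,"grip":0},{"dx":-0.03,"dy":0.03,"dz":0,"wx":0,"wy":0,"wz":-0.07,"grip":0},{"dx":-0.03,"dy":0.03,"dz":0,"wx":0,"wy":0,"wz":-0.07,"grip":0},{"dx":-0.03,"dy":0.03,"dz":0,"wx":0,"wy":0,"wz":0,"grip":0},{"dx":-0.03,"dy":0.03,"dz":0,"wx":0,"wy":0,"wz":0,"grip":0},{"dx":-0.03,"dy":0.03,"dz":0,"wx":0,"wy":0,"wz":0,"grip":0},{"dx":-0.03,"dy":0.02,"dz":0,"wx":0,"wy":0,"wz":0,"grip":0},{"dx":-0.0125,"dy":0.013,"dz":0,"wx":0,"wy":0,"wz":0,"grip":0},{"dx":0,"dy":0,"dz":0,"wx":0,"wy":0,"wz":0,"grip":0},{"dx":0,"dy":0,"dz":0,"wx":0,"wy":0,"wz":0,"grip":0}]'
python3 m.py 3 | grep -v dark | egrep 'top|scene|mark|wood'
python3 - <<'E'
import cv2,numpy as np
a=cv2.imread('pics/top3.png')[100:300,100:380];b=cv2.imread('pics/scene3.png')[150:350,150:270]
cv2.imwrite('pics/c3.png',cv2.resize(np.hstack([a,b]),None,fx=2,fy=2,interpolation=cv2.INTER_CUBIC))
E
```

```text
time_s: 12.25
ee_pos: [444.2, 252.0, 187.3]
ee_rot: [180.0, -0.0, -17.4]
force: [0.7, -0.1, 0.2]
gripper_width: 45.8
top
 mark [509. 255.] [ 439.3 -478.3] [34.8 42.6]
 mark [278. 150.] [644.  -26.3] [55.8 54.4]
 mark [200. 144.] [657.1 133.4] [56.3 54.6]
 wood [141. 251.] [439.8 238.5] [20.7 46. ] 72.3
 wood [239. 146.] [650.7  52.2] [35.2 33.1] 86.6
 wood [318. 151.] [ 640.  -105.1] [57.2 55.8] 85.6
scene
 mark [298. 366.] [667.1 188.1] [13.5 72.7]
 mark [ 70. 354.] [908.6 -81.1] [67.3 70.5]
 mark [278. 339.] [659.3 134.9] [62.2 60.3]
 mark [249. 306.] [654.1  60.3] [52.1 60.8]
 mark [220. 272.] [646.2 -23.7] [61.2 60.9]
 wood [493. 419.] [518.9 437.7] [14.8 30.6] 44.8
 wood [145. 359.] [830.1  12.9] [13.9 15.1] 14.4
 wood [153. 348.] [810.6   7.9] [13.5 15.3] 14.0
 wood [162. 337.] [791.2   3.1] [14.1 15.2] 14.7
 wood [169. 326.] [771.9  -2. ] [13.7 15.1] 14.7
 wood [247. 299.] [650.9  53.9] [40.9 38.4] 83.4
 wood [416. 297.] [446.5 253.5] [50.  46.8] 72.0
 wood [194. 238.] [ 638.  -103.9] [65.2 59.2] 85.8
 wood [302. 214.] [459.2   0.8] [33.1 29.2] 74.2
```

View pics/c3.png

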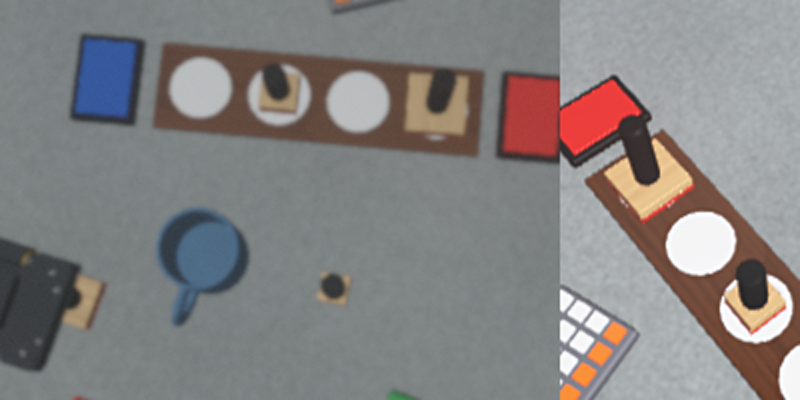

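Stamp2 stands centred on the third mark from the red pad (crop about (279,93)) and the mug is untouched. Grasping stamp3.

```bash
python3 -m jog '[{"dx":0,"dy":0,"dz":-0.04,"wx":0,"wy":0,"wz":0,"grip":0},{"dx":0,"dy":0,"dz":-0.04,"wx":0,"wy":0,"wz":0,"grip":0},{"dx":0,"dy":0,"dz":-0.04,"wx":0,"wy":0,"wz":0,"grip":0},{"dx":0,"dy":0,"dz":-0.02,"wx":0,"wy":0,"wz":0,"grip":0},{"dx":0,"dy":0,"dz":-0.0075,"wx":0,"wy":0,"wz":0,"grip":0},{"dx":0,"dy":0,"dz":0,"wx":0,"wy":0,"wz":0,"grip":0},{"dx":0,"dy":0,"dz":0,"wx":0,"wy":0,"wz":0,"grip":0}]'
python3 -m jog '[{"dx":0,"dy":0,"dz":0,"wx":0,"wy":0,"wz":0,"grip":1},{"dx":0,"dy":0,"dz":0,"wx":0,"wy":0,"wz":0,"grip":1},{"dx":0,"dy":0,"dz":0,"wx":0,"wy":0,"wz":0,"grip":1},{"dx":0,"dy":0,"dz":0,"wx":0,"wy":0,"wz":0,"grip":1},{"dx":0,"dy":0,"dz":0,"wx":0,"wy":0,"wz":0,"grip":1},{"dx":0,"dy":0,"dz":0,"wx":0,"wy":0,"wz":0,"grip":1},{"dx":0,"dy":0,"dz":0,"wx":0,"wy":0,"wz":0,"grip":1}]' 20
```

```text
time_s: 13.05
ee_pos: [445.5, 252.2, 41.0]
ee_rot: [-179.9, -0.1, -17.5]
force: [-0.8, 0.5, -0.7]
gripper_width: 45.3
time_s: 13.75
ee_pos: [444.4, 252.1, 40.6]
ee_rot: [-180.0, -0.0, -17.5]
force: [-1.2, -1.4, 6.5]
gripper_width: 23.1
```

```bash
python3 -m jog '[{"dx":0,"dy":0,"dz":0.04,"wx":0,"wy":0,"wz":0,"grip":1},{"dx":0,"dy":0,"dz":0.04,"wx":0,"wy":0,"wz":0,"grip":1},{"dx":0,"dy":0,"dz":0.04,"wx":0,"wy":0,"wz":0,"grip":1},{"dx":0.01,"dy":-0.015,"dz":0,"wx":0,"wy":0,"wz":0,"grip":1},{"dx":0.02,"dy":-0.03,"dz":0,"wx":0,"wy":0,"wz":0,"grip":1},{"dx":0.025,"dy":-0.035,"dz":0,"wx":0,"wy":0,"wz":0.074,"grip":1},{"dx":0.025,"dy":-0.035,"dz":0,"wx":0,"wy":0,"wz":0.074,"grip":1},{"dx":0.025,"dy":-0.035,"dz":0,"wx":0,"wy":0,"wz":0.074,"grip":1},{"dx":0.025,"dy":-0.035,"dz":0,"wx":0,"wy":0,"wz":0,"grip":1},{"dx":0.025,"dy":-0.035,"dz":0,"wx":0,"wy":0,"wz":0,"grip":1}]'
python3 -m jog '[{"dx":0.025,"dy":-0.035,"dz":0,"wx":0,"wy":0,"wz":0,"grip":1},{"dx":0.015,"dy":-0.015,"dz":0,"wx":0,"wy":0,"wz":0,"grip":1},{"dx":0.006,"dy":-0.0076,"dz":0,"wx":0,"wy":0,"wz":0,"grip":1},{"dx":0,"dy":0,"dz":0,"wx":0,"wy":0,"wz":0,"grip":1},{"dx":0,"dy":0,"dz":0,"wx":0,"wy":0,"wz":0,"grip":1},{"dx":0,"dy":0,"dz":0,"wx":0,"wy":0,"wz":0,"grip":1}]'
```

```text
time_s: 14.75
ee_pos: [599.7, 30.5, 159.4]
ee_rot: [-180.0, 0.1, -4.8]
force: [0.1, 0.3, -1.1]
gripper_width: 23.8
time_s: 15.35
ee_pos: [644.3, -24.3, 160.0]
ee_rot: [-180.0, 0.0, -4.7]
force: [0.3, -0.2, -1.1]
gripper_width: 23.6
```

```bash
python3 -m jog '[{"dx":0,"dy":0,"dz":-0.03,"wx":0,"wy":0,"wz":0,"grip":1},{"dx":0,"dy":0,"dz":-0.03,"wx":0,"wy":0,"wz":0,"grip":1},{"dx":0,"dy":0,"dz":-0.03,"wx":0,"wy":0,"wz":0,"grip":1},{"dx":0,"dy":0,"dz":-0.015,"wx":0,"wy":0,"wz":0,"grip":1},{"dx":0,"dy":0,"dz":-0.0065,"wx":0,"wy":0,"wz":0,"grip":1},{"dx":0,"dy":0,"dz":0,"wx":0,"wy":0,"wz":0,"grip":1},{"dx":0,"dy":0,"dz":0,"wx":0,"wy":0,"wz":0,"grip":1}]'
python3 -m jog '[{"dx":0,"dy":0,"dz":0,"wx":0,"wy":0,"wz":0,"grip":0},{"dx":0,"dy":0,"dz":0,"wx":0,"wy":0,"wz":0,"grip":0},{"dx":0,"dy":0,"dz":0,"wx":0,"wy":0,"wz":0,"grip":0},{"dx":0,"dy":0,"dz":0,"wx":0,"wy":0,"wz":0,"grip":0},{"dx":0,"dy":0,"dz":0,"wx":0,"wy":0,"wz":0,"grip":0},{"dx":0,"dy":0,"dz":0.03,"wx":0,"wy":0,"wz":0,"grip":0},{"dx":0,"dy":0,"dz":0.04,"wx":0,"wy":0,"wz":0,"grip":0},{"dx":0,"dy":0,"dz":0.04,"wx":0,"wy":0,"wz":0,"grip":0},{"dx":0,"dy":0,"dz":0.04,"wx":0,"wy":0,"wz":0,"grip":0},{"dx":0,"dy":0,"dz":0,"wx":0,"wy":0,"wz":0,"grip":0}]'
```

```text
time_s: 16.05
ee_pos: [645.4, -24.9, 49.4]
ee_rot: [-180.0, -0.1, -4.7]
force: [-0.0, 0.6, -0.9]
gripper_width: 23.9
time_s: 17.05
ee_pos: [648.6, -25.8, 205.5]
ee_rot: [-180.0, -0.8, -4.8]
force: [0.2, -0.7, -0.4]
gripper_width: 45.7
```

```bash
python3 -m jog '[{"dx":-0.015,"dy":0.002,"dz":0,"wx":0,"wy":0,"wz":-0.075,"grip":0},{"dx":-0.03,"dy":0.004,"dz":0,"wx":0,"wy":0,"wz":0,"grip":0},{"dx":-0.035,"dy":0.004,"dz":0,"wx":0,"wy":0,"wz":0,"grip":0},{"dx":-0.035,"dy":0.004,"dz":0,"wx":0,"wy":0,"wz":0,"grip":0},{"dx":-0.035,"dy":0.004,"dz":0,"wx":0,"wy":0,"wz":0,"grip":0},{"dx":-0.025,"dy":0.003,"dz":0,"wx":0,"wy":0,"wz":0,"grip":0},{"dx":-0.013,"dy":0.001,"dz":0,"wx":0,"wy":0,"wz":0,"grip":0},{"dx":0,"dy":0,"dz":0,"wx":0,"wy":0,"wz":0,"grip":0},{"dx":0,"dy":0,"dz":0,"wx":0,"wy":0,"wz":0,"grip":0}]'
python3 m.py 4 | egrep 'top|scene|mark|wood'
python3 - <<'E'
import cv2,numpy as np
a=cv2.imread('pics/top4.png')[100:300,150:350];b=cv2.imread('pics/scene4.png')[150:350,150:350]
cv2.imwrite('pics/c4.png',cv2.resize(np.hstack([a,b]),None,fx=2,fy=2,interpolation=cv2.INTER_CUBIC))
E
```

```text
time_s: 17.95
ee_pos: [458.4, -3.7, 198.6]
ee_rot: [-180.0, -0.1, -9.1]
force: [0.9, 0.3, -0.3]
gripper_width: 45.5
top
 mark [509. 255.] [ 439.1 -478.5] [39.2 43.8]
 mark [201. 141.] [662.  130.8] [56.9 46.4]
 wood [ 15. 178.] [580.5 495.7] [60.3 18.6] 88.5
 wood [325. 152.] [ 639.2 -118.2] [31.5 55.7] 84.0
 wood [239. 146.] [650.7  52.1] [35.5 33.1] 86.6
 wood [309. 145.] [652.8 -86.4] [18.1 33.5] 83.3
 wood [278. 147.] [649.1 -25.8] [46.2 41.2] 87.1
scene
 mark [278. 339.] [659.2 134.8] [61.6 61. ]
 mark [249. 306.] [654.1  60.3] [52.1 60.8]
 wood [493. 419.] [518.9 437.7] [14.8 30.6] 44.8
 wood [145. 359.] [830.1  12.9] [13.9 15.1] 14.4
 wood [153. 347.] [810.6   7.9] [13.5 15.3] 14.0
 wood [162. 337.] [791.2   3.1] [14.1 15.2] 14.7
 wood [169. 326.] [771.9  -2. ] [13.7 15.1] 14.7
 wood [177. 316.] [752.6  -6.8] [13.7 14.9] 14.7
 wood [247. 300.] [650.9  53.9] [40.9 38.4] 83.4
 wood [220. 268.] [644.2 -24.6] [53.2 49.6] 82.5
 wood [194. 238.] [ 638.3 -104. ] [65.4 60. ] 85.4
 wood [302. 214.] [459.3   0.6] [33.  29.4] 75.2
```

View pics/c4.png

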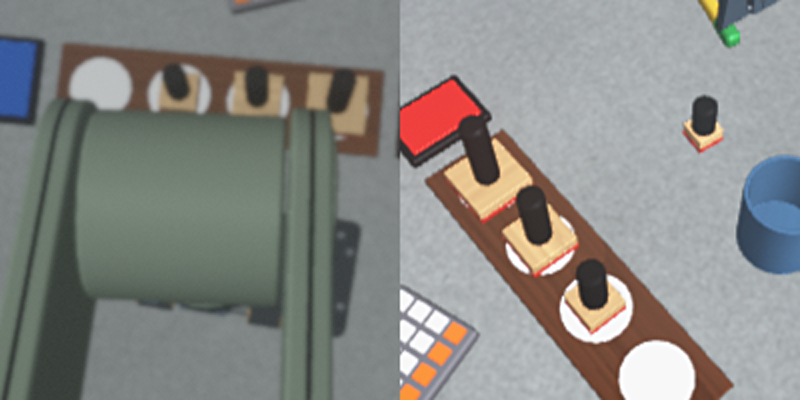

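Three stamps now stand on their marks (scene crop (485,180), (540,240), (595,305)) and mark1 is free at (655,375). Stamp1 is at (703,128). Grasping stamp1.

```bash
python3 -m jog '[{"dx":0,"dy":0,"dz":-0.04,"wx":0,"wy":0,"wz":0,"grip":0},{"dx":0,"dy":0,"dz":-0.04,"wx":0,"wy":0,"wz":0,"grip":0},{"dx":0,"dy":0,"dz":-0.04,"wx":0,"wy":0,"wz":0,"grip":0},{"dx":0,"dy":0,"dz":-0.03,"wx":0,"wy":0,"wz":0,"grip":0},{"dx":0,"dy":0,"dz":-0.015,"wx":0,"wy":0,"wz":0,"grip":0},{"dx":0,"dy":0,"dz":-0.0065,"wx":0,"wy":0,"wz":0,"grip":0},{"dx":0,"dy":0,"dz":-0.003,"wx":0,"wy":0,"wz":0,"grip":0},{"dx":0,"dy":0,"dz":0,"wx":0,"wy":0,"wz":0,"grip":0}]'
python3 -m jog '[{"dx":0,"dy":0,"dz":0,"wx":0,"wy":0,"wz":0,"grip":1},{"dx":0,"dy":0,"dz":0,"wx":0,"wy":0,"wz":0,"grip":1},{"dx":0,"dy":0,"dz":0,"wx":0,"wy":0,"wz":0,"grip":1},{"dx":0,"dy":0,"dz":0,"wx":0,"wy":0,"wz":0,"grip":1},{"dx":0,"dy":0,"dz":0,"wx":0,"wy":0,"wz":0,"grip":1},{"dx":0,"dy":0,"dz":0,"wx":0,"wy":0,"wz":0,"grip":1},{"dx":0,"dy":0,"dz":0,"wx":0,"wy":0,"wz":0,"grip":1}]' 20
```

```text
time_s: 18.85
ee_pos: [458.1, -3.7, 24.1]
ee_rot: [-180.0, -0.0, -9.1]
force: [-0.3, 0.1, -0.3]
gripper_width: 45.8
time_s: 19.55
ee_pos: [457.6, -3.7, 24.5]
ee_rot: [-180.0, -0.1, -9.1]
force: [-0.7, -0.6, 6.3]
gripper_width: 23.6
```

```bash
python3 -m jog '[{"dx":0,"dy":0,"dz":0.04,"wx":0,"wy":0,"wz":0,"grip":1},{"dx":0,"dy":0,"dz":0.04,"wx":0,"wy":0,"wz":0,"grip":1},{"dx":0,"dy":0,"dz":0.04,"wx":0,"wy":0,"wz":0,"grip":1},{"dx":0.02,"dy":0.012,"dz":0,"wx":0,"wy":0,"wz":0,"grip":1},{"dx":0.035,"dy":0.025,"dz":0,"wx":0,"wy":0,"wz":0.075,"grip":1},{"dx":0.035,"dy":0.025,"dz":0,"wx":0,"wy":0,"wz":0,"grip":1},{"dx":0.035,"dy":0.025,"dz":0,"wx":0,"wy":0,"wz":0,"grip":1},{"dx":0.035,"dy":0.025,"dz":0,"wx":0,"wy":0,"wz":0,"grip":1},{"dx":0.026,"dy":0.017,"dz":0,"wx":0,"wy":0,"wz":0,"grip":1},{"dx":0.015,"dy":0.0085,"dz":0,"wx":0,"wy":0,"wz":0,"grip":1}]'
python3 -m jog '[{"dx":0,"dy":0,"dz":0,"wx":0,"wy":0,"wz":0,"grip":1},{"dx":0,"dy":0,"dz":0,"wx":0,"wy":0,"wz":0,"grip":1},{"dx":0,"dy":0,"dz":-0.03,"wx":0,"wy":0,"wz":0,"grip":1},{"dx":0,"dy":0,"dz":-0.03,"wx":0,"wy":0,"wz":0,"grip":1},{"dx":0,"dy":0,"dz":-0.03,"wx":0,"wy":0,"wz":0,"grip":1},{"dx":0,"dy":0,"dz":-0.015,"wx":0,"wy":0,"wz":0,"grip":1},{"dx":0,"dy":0,"dz":-0.0065,"wx":0,"wy":0,"wz":0,"grip":1},{"dx":0,"dy":0,"dz":0,"wx":0,"wy":0,"wz":0,"grip":1},{"dx":0,"dy":0,"dz":0,"wx":0,"wy":0,"wz":0,"grip":1}]'
```

```text
time_s: 20.55
ee_pos: [659.7, 135.7, 142.8]
ee_rot: [-180.0, 0.0, -4.7]
force: [-0.0, -0.5, -1.3]
gripper_width: 23.5
time_s: 21.45
ee_pos: [658.7, 133.7, 33.8]
ee_rot: [-180.0, -0.1, -4.8]
force: [0.1, 0.3, -1.2]
gripper_width: 23.3
```

```bash
python3 -m jog '[{"dx":0,"dy":0,"dz":0,"wx":0,"wy":0,"wz":0,"grip":0},{"dx":0,"dy":0,"dz":0,"wx":0,"wy":0,"wz":0,"grip":0},{"dx":0,"dy":0,"dz":0,"wx":0,"wy":0,"wz":0,"grip":0},{"dx":0,"dy":0,"dz":0,"wx":0,"wy":0,"wz":0,"grip":0},{"dx":0,"dy":0,"dz":0,"wx":0,"wy":0,"wz":0,"grip":0},{"dx":0,"dy":0,"dz":0.03,"wx":0,"wy":0,"wz":0,"grip":0},{"dx":0,"dy":0,"dz":0.04,"wx":0,"wy":0,"wz":0,"grip":0},{"dx":0,"dy":0,"dz":0.05,"wx":0,"wy":0,"wz":0,"grip":0},{"dx":0,"dy":0,"dz":0.05,"wx":0,"wy":0,"wz":0,"grip":0},{"dx":0,"dy":0,"dz":0,"wx":0,"wy":0,"wz":0,"grip":0}]'
python3 -m jog '[{"dx":-0.03,"dy":-0.02,"dz":0,"wx":0,"wy":0,"wz":0,"grip":0},{"dx":-0.035,"dy":-0.035,"dz":0,"wx":0,"wy":0,"wz":0,"grip":0},{"dx":-0.035,"dy":-0.035,"dz":0,"wx":0,"wy":0,"wz":0,"grip":0},{"dx":-0.035,"dy":-0.035,"dz":0,"wx":0,"wy":0,"wz":0,"grip":0},{"dx":-0.035,"dy":-0.035,"dz":0,"wx":0,"wy":0,"wz":0,"grip":0},{"dx":-0.035,"dy":-0.035,"dz":0,"wx":0,"wy":0,"wz":0,"grip":0},{"dx":-0.02,"dy":-0.04,"dz":0,"wx":0,"wy":0,"wz":0,"grip":0},{"dx":-0.01,"dy":-0.045,"dz":0,"wx":0,"wy":0,"wz":0,"grip":0},{"dx":-0.01,"dy":-0.045,"dz":0,"wx":0,"wy":0,"wz":0,"grip":0},{"dx":-0.01,"dy":-0.045,"dz":0,"wx":0,"wy":0,"wz":0,"grip":0}]'
python3 -m jog '[{"dx":0,"dy":-0.045,"dz":0,"wx":0,"wy":0,"wz":0,"grip":0},{"dx":0,"dy":-0.045,"dz":0,"wx":0,"wy":0,"wz":0,"grip":0},{"dx":0,"dy":-0.045,"dz":0,"wx":0,"wy":0,"wz":0,"grip":0},{"dx":0,"dy":-0.02,"dz":0,"wx":0,"wy":0,"wz":0,"grip":0},{"dx":0,"dy":0,"dz":0,"wx":0,"wy":0,"wz":0,"grip":0},{"dx":0,"dy":0,"dz":0,"wx":0,"wy":0,"wz":0,"grip":0}]'
python3 m.py 5 >/dev/null
python3 - <<'E'
from h import *
# mid-handle centroid in each view vs the mark centre found in the same view at the start
T=[(657.1,133.4),(650.5,52.5),(644,-26.3),(637.5,-105.8)]; Sc=[(659.3,134.9),(653.3,55.8),(646.2,-23.7),(639,-103.6)]
for n,M in(("top",T),("scene",Sc)):
    im=cv2.imread(f"pics/{n}5.png"); V=im.max(2); hsv=cv2.cvtColor(im,cv2.COLOR_BGR2HSV)
    W=(hsv[...,0]>8)&(hsv[...,0]<22)&(hsv[...,1]>60)&(hsv[...,2]>150)
    for (x,y),h in zip(M,(55,70,85,100)):
        z=8+(18+h)/2; u,v=proj(n,(x,y,z)).astype(int)
        for c in blobs(V[v-22:v+22,u-18:u+18]<70,40,900):
            m=cv2.moments(c); p=np.array([m['m10']/m['m00']+u-18,m['m01']/m['m00']+v-22]); print(n,h,"axis-mark",(cast(n,p,z)[0,:2]-(x,y)).round(1))
        u,v=proj(n,(x,y,26)).astype(int)
        for c in blobs(W[v-25:v+25,u-25:u+25],100,2000):
            r=rect(n,c+np.array([u-25,v-25]),26); print("   block-mark",np.round(np.array(r[0])-(x,y),1),np.round(r[1],1),round(r[2],1))
a=cv2.imread('pics/top5.png')[100:300,120:400];b=cv2.imread('pics/scene5.png')[150:350,170:290]
cv2.imwrite('pics/c5.png',cv2.resize(np.hstack([a,b]),None,fx=2,fy=2,interpolation=cv2.INTER_CUBIC))
E
```

```text
time_s: 22.45
ee_pos: [662.2, 134.6, 211.5]
ee_rot: [-179.8, -0.9, -4.8]
force: [0.2, -0.4, 0.8]
gripper_width: 45.5
time_s: 23.45
ee_pos: [402.3, -237.7, 202.5]
ee_rot: [180.0, -0.0, -4.8]
force: [0.9, 0.1, 0.4]
gripper_width: 45.7
time_s: 24.05
ee_pos: [402.7, -390.6, 201.8]
ee_rot: [-179.9, 0.1, -4.8]
force: [-0.1, -0.1, 0.4]
gripper_width: 45.7
top 55 axis-mark [ 0.1 -0. ]
top 70 axis-mark [ 1.1 -0.1]
top 85 axis-mark [2.3 0.5]
   block-mark [-0.3  1.1] [45.9 44.3] 84.7
top 100 axis-mark [2.5 0.9]
   block-mark [0.2 1.3] [56.3 55. ] 85.8
scene 55 axis-mark [-1.   0.3]
scene 70 axis-mark [-1.9 -2.4]
   block-mark [-0.5  0.8] [40.6 37.9] 83.4
scene 85 axis-mark [-0.9 -0.6]
   block-mark [0. 3.] [52.1 49. ] 82.5
   block-mark [ -5.9 -56. ] [24.9 50.3] 85.5
scene 100 axis-mark [-0.1 -3.6]
   block-mark [1.5 4.1] [64.4 59.2] 85.5
```

View pics/c5.png

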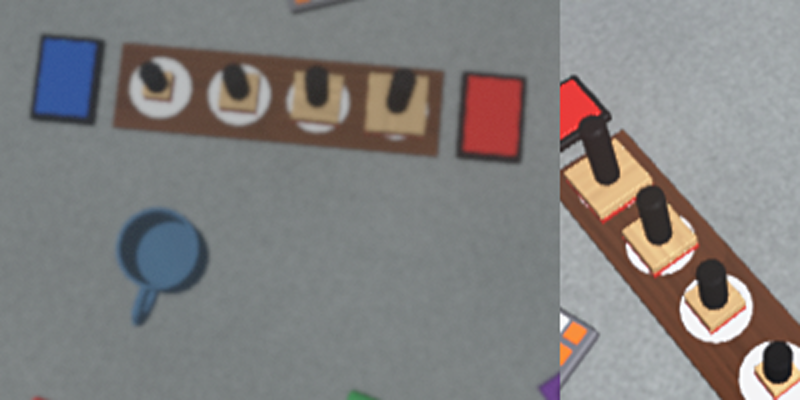

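All four stamps stand upright in size order and are centred to about 2–3 mm. The mug is in place and the arm is clear, so I'm handing in.

```bash
python3 -c "
from workcell import env
print(env.job_done(), env.state()['time_s'])"
```

```text
the job is handed in; nothing more can be done
the job is handed in; nothing more can be done
```

I moved all four stamps by their handles, one at a time, onto the marks. They now run from stamp4, the largest, next to the red pad, through stamp3 and stamp2 to stamp1 at the blue-pad end. The job is handed in at about 24 s on the robot's clock, with the arm clear of everything.

**Last pictures:** All four stamps are upright on their marks and squared with the row. The mug looks unmoved.

**Centring:** In the top view, stamps and marks agree within about 2.5 mm. The scene camera mostly agrees within 2–3 mm. Its two figures for stamp4 disagree: the handle reads −3.6 mm and the block +4.1 mm along the row. The block outline takes in its side faces and the handle picture was cropped, so I relied on the top view. One stray block reading of −56 mm was only part of the neighbouring stamp.

**Not measured:** The top-view block check found no outline for stamp1 or stamp2, so there their centring rests on the handle positions. The mug's position was checked by eye only.

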